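Click the flat clay stamp into its leaning holder

TASK

Pull the flat wooden clay stamp up out of the drying stand and push it, foot first, into the leaning holder, past the sprung ball in the slot's side, until the ball clicks into the stamp's groove and the foot is fully home on the slot's floor; then let go. Leave the round stamp standing in the drying stand.

Things in the scene. Friction and masses are not known exactly. Their poses are not given: they have to be found in the camera images.
- flat_stamp: Loose light-wood stamp, 90 g, 160 mm long, upright in either pocket of the stand. Shank 28 mm along its x, 20 mm along its y; head (130 to 160 mm above the foot) 46 x 20 mm, ridged on top. Take it across y, 105 to 145 mm above the foot. Foot tapers in y to 12 mm over the last 12 mm. Origin: centre of the foot's underside; z runs to the head.
- round_stamp: Loose light-wood clay stamp with a round shank (24 mm) and a round 36 mm head, 120 mm long, standing in the other pocket. It does not fit the slot and must stay where it is. Origin: centre of its underside; z runs to the head.
- stand: Fixed mid-brown wooden drying stand, 66 mm (its x) by 180 mm (its y) by 65 mm high, with two upright rectangular pockets at y = +55 and y = -55 mm, each 32 mm in x and 26 mm in y, their floor 12 mm above the table. Origin: centre of its underside; z up.
- slot: Slot of the fixed dark-wood holder: channel 31 mm along its x, 23 mm along its y, 60 mm deep. Origin: centre of its floor, 34 mm above the table; z runs up the slot's axis, leaning 30 degrees from vertical so that the mouth faces up and toward the robot's side; y is level. The stamp's y goes along the slot's y, either way round. Channel outside 55 x 47 mm; brass barrel on the +y side.
- groove (a point): Point on the flat stamp's axis, 30 mm above its foot, level with the grooves: each 20 mm-apart face (+y and -y) has a groove across it, 16 mm high and 5 mm deep. Axes as the stamp's.
- ball (a joint): Sprung steel ball in the slot's +y wall, 30 mm above the floor, 6 mm proud. 0 = fully out; pressed back 2 to 4.5 mm while the shank passes, 0 again once in the groove. Spring 5 N at 0, 11 N at 4.5 mm; pushing the stamp past takes some 5 to 15 N (its weight is not enough), starting about 27 mm before it is home. A pin shows at the barrel's end while pressed.

How it is judged:
By the outcome, as a careful person would: the job done as asked, in the order asked, and still so for the second after the job is handed in, with the robot touching nothing.
It also fails if it takes over 38 s, if anything falls off the work surface, if the arm or the gripper's body presses on something with over 40 N, if the wrist force passes 120 N, or if a joint passes its speed limit or range.

ROBOT

A 7-joint arm with a two-finger parallel gripper is mounted at the origin on a cart in front of the work surface, level with it; the furniture and walls round the work are solid. World frame = base frame: x ahead of the robot, y to its left, z up, the work surface at z = 0. Lengths are in m, angles in rad, forces in N, time in s.
With the tool pointing down it reaches from about 0.35 to 0.9 m from the base axis. Payload 8.1 kg.
Tool frame: the origin (TCP) lies midway between the tips of the shut fingers; the grasp point (between the pads) lies 19 mm behind it; x points along the fingers, z is the direction in which the jaws open and shut, and the axes are right-handed (so a half turn about x gives the same grasp; the last joint's range is limited). The gripper opens to 92 mm and grips with 3 to 60 N. Pads are 19 mm wide; open, the fingers measure 130 mm over their backs; the gripper's body (75 mm by 190 mm) begins 47 mm behind the grasp point.
Start: joints at [-1.388, 0.434, 0.025, 1.573, -0.012, 1.134, -0.075], TCP at [0.176, 0.6, 0.227] pointing down, gripper open.
Joint ranges: [-2.62, 2.62], [-0.44, 2.09], [-1.27, 1.32], [0.08, 2.57], [-1.32, 4.46], [0.12, 2], [-2.74, 2.74]. Speed limits (rad/s): [2.22, 2.22, 3.01, 3.01, 3.14, 3.14, 3.14].

INTERFACE

Orientations are given as a rotation vector (axis times angle).
In Python, from cell import arm, optics, finder gives the robot as it stands.
- The arm moves only by the tool send_rows, never from a script. Its argument "rows" is a list that holds one entry, the list of rows, each a list of 7 numbers: the shift along the tool's x, y, z in mm, then the turn, a rotation vector about the tool's x, y, z in degrees, then the opening in per cent of the stroke, from 0 (shut) to 100 (fully open). A call has exactly 8 rows; each row is the pose to reach, as a shift and turn from the pose commanded when the call began, along the tool's axes at that moment; what a row does not reach only later rows make up. A row lasts 1/10 s, in which the tool goes at most 50 mm and 8.59 degrees, less where a joint would pass 70% of its speed; a pose out of reach is approached as far as the arm can. A call with a gripper value outside its range is refused whole. The fingers move at their own pace and stop on an object; "grip_force" is the grip in N (left out, the last holds). Time passes only in rows, so rows that repeat a pose let the fingers close, or fill a call up. It gives the time, the measured TCP pose, the force and the opening at its end, in the units of the state.
- arm.observe(): the state, without advancing time (a new reading comes with each control period).
- optics.get_image(name): name is "scene" or "top" or "wrist"; returns (picture, depth): 480x640x3 uint8, red, green, blue; 480x640 float32, m along the optical axis (not along the pixel's ray), 0 where there is no reading.
- optics.get_calibration(name): a dict with "camera_matrix" (3x3 intrinsics, pixels), "position" and "orientation" of the camera in the world; the wrist camera has in their place "T_tool_cam" (4x4, takes a point from camera to tool coordinates, whose origin is the TCP and whose axes are the tool frame's). Camera axes: x right, y up, looking along -z (the intrinsics and any distortion apply to the point x, -y, -z); pixel columns grow to the right and rows downward; lengths in m; the calibration is good to about 2 mm. The wrist camera is an equidistant fisheye: a pixel r from the principal point sees the ray r / f radians off the axis. A picture is of the moment at which its call begins: read the wrist's pose just before it. get_calibration takes no time and is no camera call.
- arm.sign_off(): hands the job in, once; it reports no verdict.
Trained networks look in the newest picture that a camera, given by its name, has taken for a name from the list of things; names that differ only in an ending like _2 or _b are one class to them, and where a whole thing is asked for, a point or a joint stands for the part that bears it (a point fixed in the world has none). Each returns a list of dicts, best first, with "confidence" (0 to 1); they miss things now and then, are a little off and sometimes report something else, mostly with a low value. They report only what shows in the picture. A call takes as long as a camera call.
- finder.search_frame(camera, thing): "bbox" ([left, top, width, height] in pixels, round what is visible of it).
- finder.regions_of(camera, thing): "region" (480x640 bool, what is visible of it) and "bbox" ([left, top, width, height] in pixels, round what is visible of it).
- finder.place_of(camera, thing): "xy" ([column, row] in pixels: a listed point, or the origin of a listed thing).
The state is a dict: "clock": time; "joints": joint angles; "dq": joint speeds; "joint_efforts": joint torques, N m; "position": TCP position; "ee_rot": TCP orientation; "force": force on the tool from outside, world axes, zero at the start; "ft_torque": the same for the moment, N m; "width": opening from 0.0 (shut) to 1.0 (fully open).
Only numpy, scipy, OpenCV 4.12 (cv2) and the standard library are available. Lean on these libraries where they do the work, as an engineer would, in place of code of your own. Each camera call takes 0.05 s, during which the arm holds its last target.

## Working session

There is one attempt and no reset: what is moved stays moved. The work goes in short steps, Python scripts to look and compute and a tool call to move; the robot and the scene stay as the last step left them, time stands still between calls to the robot, and variables do not carry over. Pictures are saved under pics/ and viewed, and the job is handed in when it is done.

Besides the shell and the picture viewer there is one more tool, called by a JSON object that holds its "method" and its "body", one argument or row to a line. send_rows: Moves the arm, as the interface text tells. Its arguments: {"type":"object","properties":{"rows":{"type":"array"},"grip_force":{"type":"number"}},"required":["rows"]}

```bash
ls; mkdir -p pics; cat > h.py <<'E'
import numpy as np, cv2
from scipy.spatial.transform import Rotation as R
from cell import arm, optics, finder
def Tcam(name):
    c=optics.get_calibration(name)
    if 'T_tool_cam' in c:
        s=arm.observe(); T=np.eye(4); T[:3,:3]=R.from_rotvec(s['ee_rot']).as_matrix(); T[:3,3]=s['position']
        return T@np.array(c['T_tool_cam']),c
    T=np.eye(4); o=np.array(c['orientation'])
    T[:3,:3]=o if o.shape==(3,3) else R.from_rotvec(o).as_matrix()
    T[:3,3]=c['position']; return T,c
E
python3 - <<'E'
from h import *
for n in ['scene','top','wrist']:
    c=optics.get_calibration(n); print(n,c)
    p,d=optics.get_image(n); cv2.imwrite(f'pics/{n}0.png',p[:,:,::-1]); np.save(f'pics/{n}0.npy',d)
    for t in ['flat_stamp','round_stamp','stand','slot','groove','ball']:
        try:
            print(t,[(x['xy'],round(x['confidence'],2)) for x in finder.place_of(n,t)][:2],[(x['bbox'],round(x['confidence'],2)) for x in finder.search_frame(n,t)][:2])
        except Exception as e: print(t,e)
print(arm.observe())
E
```

```text
pics
scene {'camera_matrix': array([[510.70905193,   0.        , 320.4185853 ],
       [  0.        , 510.70905193, 242.54545321],
       [  0.        ,   0.        ,   1.        ]]), 'position': array([ 0.02658681, -0.80195423,  0.41140116]), 'orientation': array([ 1.11080841, -0.38395334, -0.60905296])}
flat_stamp [] [([281.7, 191.6, 36.3, 72.7], 0.68)]
round_stamp [] [([322.3, 238.8, 28.2, 57.3], 0.61)]
stand [([322.4, 308.6], 0.74)] [([277.6, 252.4, 94.3, 96.6], 0.7)]
slot [([324.2, 226.9], 0.85)] [([314.2, 193.1, 28.2, 45.2], 0.68), ([276.2, 252.1, 95.0, 95.0], 0.32)]
groove [([303.8, 272.7], 0.84)] [([286.3, 193.6, 31.1, 73.9], 0.81)]
ball it knows: flat_stamp, groove, round_stamp, slot, stand
top {'camera_matrix': array([[585.62286766,   0.        , 314.90945029],
       [  0.        , 585.62286766, 250.76636167],
       [  0.        ,   0.        ,   1.        ]]), 'position': array([ 0.35963517, -0.17986838,  0.9447774 ]), 'orientation': array([ 0.1299231 , -0.16787676, -1.55559012])}
flat_stamp [([329.1, 306.2], 0.8), ([229.7, 194.3], 0.71)] [([322.3, 278.1, 21.3, 34.1], 0.
[... 1015 characters left out ...]
_stamp, groove, round_stamp, slot, stand
{'clock': 1.65, 'joints': array([-1.38757931,  0.43451579,  0.02500667,  1.57319718, -0.01159192,
        1.13400289, -0.07511831]), 'dq': array([-0.00084385, -0.00095126,  0.00153609,  0.00189081, -0.0006799 ,
       -0.00204312, -0.00017914]), 'joint_efforts': array([ 8.20737978e-05, -6.67643809e+01,  9.83975306e-01, -3.14813340e+01,
       -6.06283871e-02,  3.24613403e-02,  3.80811321e-05]), 'position': array([0.17624919, 0.59964823, 0.22673319]), 'ee_rot': array([-0.99603311,  1.33096427,  0.996029  ]), 'force': array([-0.06803953, -0.82262068, -0.67133018]), 'ft_torque': array([ 0.018465  , -0.02791821,  0.08058799]), 'width': 1.0003221656346692}
```

View pictures.

View pics/scene0.png

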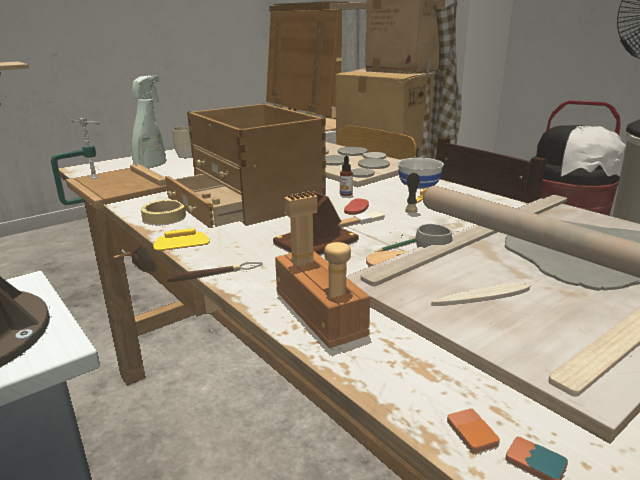

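View pics/top0.png

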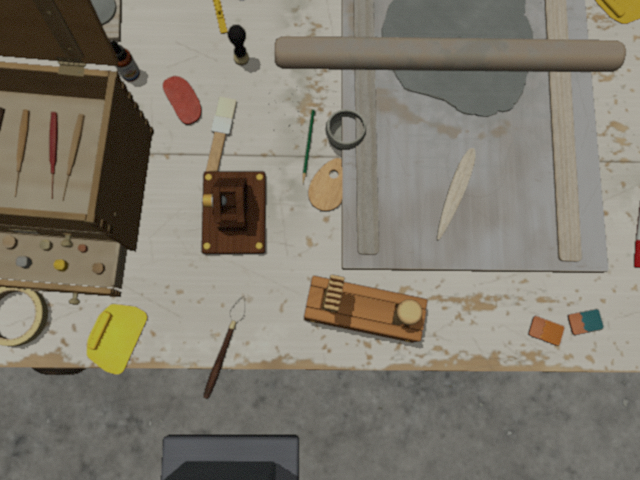

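```bash
python3 - <<'E'
import cv2
a=cv2.imread('pics/top0.png'); cv2.imwrite('pics/topc.png',cv2.resize(a[160:360,180:450],None,fx=2.9,fy=2.9,interpolation=cv2.INTER_CUBIC))
a=cv2.imread('pics/scene0.png'); cv2.imwrite('pics/scenec.png',cv2.resize(a[180:360,250:400],None,fx=3.3,fy=3.3,interpolation=cv2.INTER_CUBIC))
E
```

```text
(no output)
```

View pics/topc.png

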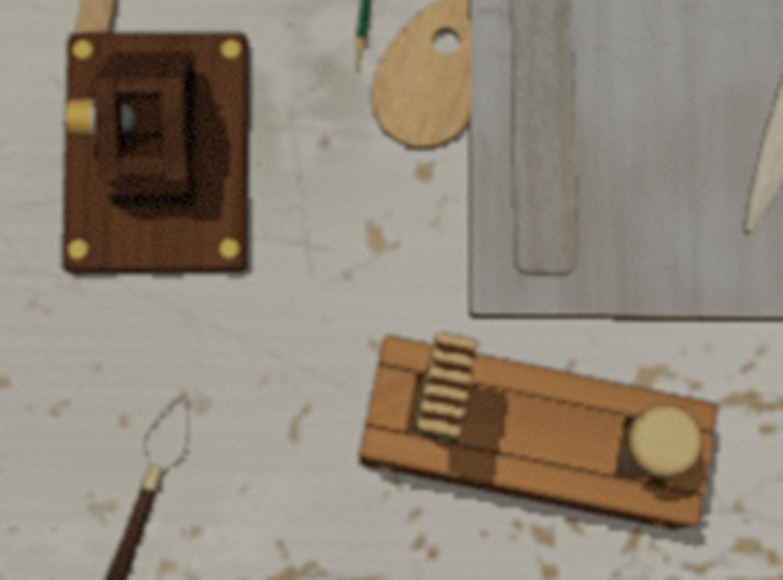

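View pics/scenec.png

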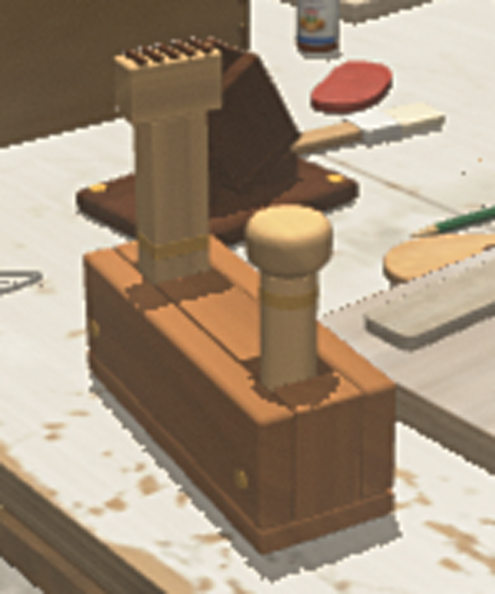

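```bash
cat >> h.py <<'E'
def cloud(d,name,T=None):
    if T is None: T,c=Tcam(name)
    else: c=optics.get_calibration(name)
    K=c['camera_matrix']; v,u=np.mgrid[0:480,0:640]
    P=np.stack([(u-K[0,2])/K[0,0]*d,-(v-K[1,2])/K[1,1]*d,-d],-1)
    return P@T[:3,:3].T+T[:3,3]
def proj(X,name):
    T,c=Tcam(name);K=c['camera_matrix']; p=(np.asarray(X)-T[:3,3])@T[:3,:3]
    return np.stack([K[0,2]+K[0,0]*p[...,0]/-p[...,2],K[1,2]-K[1,1]*p[...,1]/-p[...,2]],-1)
E
python3 - <<'E'
from h import *
import numpy as np
np.set_printoptions(precision=4,suppress=True)
d=np.load('pics/top0.npy'); P=cloud(d,'top')
img=cv2.imread('pics/top0.png')
# table
print('table z', [P[340:350,160:200,2].mean(),P[260:270,180:200,2].mean(), P[330:345,500:520,2].mean()])
# stand
reg={}
for t in ['stand','flat_stamp','round_stamp','slot']:
    r=finder.regions_of('top',t)
    if not r: print(t,'none'); continue
    reg[t]=r[0]['region']; np.save(f'pics/top_{t}.npy',r[0]['region'])
    Q=P[r[0]['region']]; print(t,r[0]['confidence'],len(Q)); print(np.percentile(Q,[2,25,50,75,98],axis=0))
m=reg['stand']
Q=P[280:345,300:435].reshape(-1,3); Q=Q[abs(Q[:,2]-.065)<.006]; 
r=cv2.minAreaRect((Q[:,:2]*1000).astype(np.float32)); print('stand top',len(Q),Q[:,2].mean(),r)
Q=P[265:330,300:360].reshape(-1,3); Q=Q[Q[:,2]>.15]; 
r=cv2.minAreaRect((Q[:,:2]*1000).astype(np.float32)); print('head',len(Q),Q[:,2].mean(),Q[:,2].max(),r,Q.mean(0))
Q=P[270:340,380:440].reshape(-1,3); Q=Q[Q[:,2]>.115]; print('round',len(Q),Q.mean(0))
# base plate of holder
Q=P[160:265,190:280].reshape(-1,3); print(np.histogram(Q[:,2],bins=np.arange(-.01,.14,.005)))
d=np.load('pics/scene0.npy'); P=cloud(d,'scene')
Q=P[185:270,280:320].reshape(-1,3);Q=Q[(Q[:,0]<.45)&(Q[:,2]>.08)]
print('scene stamp',len(Q)); 
for a,b in [(.08,.1),(.1,.12),(.12,.135),(.142,.155),(.155,.17),(.165,.18)]:
    q=Q[(Q[:,2]>a)&(Q[:,2]<b)]; print(a,len(q),q.mean(0),q.min(0),q.max(0))
print(arm.observe()['clock'])
E
```

```text
table z [np.float64(0.00227598407329021), np.float64(-4.523136138822936e-05), np.float64(0.006233794734231875)]
stand 0.6 4448
[[ 0.398  -0.3628  0.0095]
 [ 0.4201 -0.3108  0.0632]
 [ 0.4375 -0.2755  0.0646]
 [ 0.4575 -0.239   0.0658]
 [ 0.4822 -0.1894  0.0684]]
flat_stamp 0.62 601
[[ 0.4307 -0.2348  0.0338]
 [ 0.441  -0.2279  0.1686]
 [ 0.4519 -0.2225  0.1702]
 [ 0.4639 -0.2173  0.1715]
 [ 0.4762 -0.211   0.1738]]
round_stamp 0.69 609
[[ 0.416  -0.3463  0.0277]
 [ 0.4232 -0.3362  0.1288]
 [ 0.4296 -0.3284  0.1311]
 [ 0.4376 -0.3219  0.1323]
 [ 0.4476 -0.3143  0.1343]]
slot 0.93 1575
[[ 0.573  -0.0906  0.0282]
 [ 0.5908 -0.0815  0.0639]
 [ 0.6063 -0.0648  0.0756]
 [ 0.618  -0.0537  0.0885]
 [ 0.6457 -0.0298  0.0996]]
stand top 3925 0.0647632423916236 ((443.27423095703125, -277.4665832519531), (179.95016479492188, 66.33729553222656), 78.86088562011719)
head 559 0.1976870279710896 0.944777403441727 ((416.14306640625, -211.21762084960938), (24.695880889892578, 126.86117553710938), 71.9954605102539) [ 0.4493 -0.2215  0.1977]
round 552 [ 0.4291 -0.3243  0.1617]
(array([   5, 2068, 1937,  
[... 299 characters left out ...]
55,  0.06 ,  0.065,
        0.07 ,  0.075,  0.08 ,  0.085,  0.09 ,  0.095,  0.1  ,  0.105,
        0.11 ,  0.115,  0.12 ,  0.125,  0.13 ,  0.135,  0.14 ]))
scene stamp 846
0.08 146 [ 0.4423 -0.2271  0.0901] [ 0.4371 -0.236   0.0802] [ 0.4499 -0.2116  0.0995]
0.1 152 [ 0.4425 -0.2282  0.1101] [ 0.4372 -0.2366  0.1001] [ 0.4497 -0.2115  0.1199]
0.12 119 [ 0.4425 -0.2278  0.1278] [ 0.4371 -0.2347  0.1203] [ 0.45   -0.2111  0.135 ]
0.142 141 [ 0.4376 -0.2286  0.1488] [ 0.4292 -0.2361  0.1421] [ 0.4499 -0.2126  0.1549]
0.155 185 [ 0.4377 -0.2284  0.1631] [ 0.4289 -0.2365  0.1551] [ 0.45   -0.2125  0.17  ]
0.165 121 [ 0.439  -0.2259  0.1692] [ 0.4297 -0.2349  0.165 ] [ 0.4492 -0.2125  0.1725]
1.85
```

```bash
cat > fit.py <<'E'
from h import *
np.set_printoptions(precision=4,suppress=True)
d=np.load('pics/top0.npy'); P=cloud(d,'top'); P[d==0]=np.nan
Q=P[265:330,300:360].reshape(-1,3); Q=Q[(Q[:,2]>.155)&(Q[:,2]<.19)]
r=cv2.minAreaRect((Q[:,:2]*1000).astype(np.float32)); c=np.cov(Q[:,:2].T); w,v=np.linalg.eigh(c)
print('head',len(Q),r,Q.mean(0),'yaw',np.degrees(np.arctan2(*(v[::-1,1]))),np.sqrt(w*12))
# base plate
B=P[160:265,190:280].reshape(-1,3); q=B[(B[:,2]>.008)&(B[:,2]<.02)]
r=cv2.minAreaRect((q[:,:2]*1000).astype(np.float32)); print('base',len(q),q[:,2].mean(),r)
# mouth
rng=np.random.default_rng(0); q=B[(B[:,2]>.06)&(B[:,2]<.105)]; best=None
for i in range(3000):
    a=q[rng.choice(len(q),3,False)]; n=np.cross(a[1]-a[0],a[2]-a[0]); l=np.linalg.norm(n)
    if l<1e-6: continue
    n/=l; n*=np.sign(n[2]); 
    if n[2]<.7 or n[2]>.96: continue
    inl=abs((q-a[0])@n)<.0015
    if best is None or inl.sum()>best.sum(): best=inl
M=q[best]; c=M.mean(0); u,s,vt=np.linalg.svd(M-c); n=vt[2]*np.sign(vt[2][2]); 
print('mouth plane',best.sum(),c,n,'lean',np.degrees(np.arccos(n[2])),'az',np.degrees(np.arctan2(n[1],n[0])))
y=np.cross([0,0,1],n)*-1; y/=np.linalg.norm(y); y*=np.sign(y[1]); x=np.cross(y,n)
ab=np.c_[(M-c)@x,(M-c)@y]*1000; r=cv2.minAreaRect(ab.astype(np.float32)); print(r, np.percentile(ab,[0.5,2,50,98,99.5],axis=0))
ctr=c+x*r[0][0]/1000+y*r[0][1]/1000; print('mouth ctr',ctr,'origin',ctr-.06*n, 'yaw y',np.degrees(np.arctan2(-y[0],y[1])))
E
python3 fit.py
```

```text
head 532 ((453.794677734375, -223.526123046875), (19.978649139404297, 46.306087493896484), 78.85615539550781) [ 0.4529 -0.2231  0.1702] yaw 169.1945962606941 [0.0202 0.0468]
base 3471 0.013738196452005993 ((613.1668090820312, -66.71832275390625), (159.3411102294922, 104.18506622314453), 1.0283876657485962)
mouth plane 426 [ 0.5944 -0.0667  0.0864] [-0.5082  0.0206  0.861 ] lean 30.57230936531268 az 177.6784483593247
((0.18453598022460938, -0.3499736785888672), (53.294708251953125, 46.94401931762695), 3.2465696334838867) [[-26.7126 -24.4602]
 [-25.3291 -23.0446]
 [  0.4413   2.7758]
 [ 26.0095  22.3557]
 [ 27.4278  22.7736]]
mouth ctr [ 0.5945 -0.067   0.0865] origin [ 0.625  -0.0682  0.0348] yaw y -2.3215516406752936
```

```bash
cat >> fit.py <<'E'
print('----')
m=((P[...,2]>.009)&(P[...,2]<.11)).astype(np.uint8); m[:,:190]=0;m[:,280:]=0;m[:160]=0;m[265:]=0
m=cv2.morphologyEx(m,cv2.MORPH_OPEN,np.ones((9,9)))
k,l,st,ce=cv2.connectedComponentsWithStats(m); print(st)
i=1+np.argmax(st[1:,4]); mm=(l==i)&(P[...,2]<.018); q=P[mm]
r=cv2.minAreaRect((q[:,:2]*1000).astype(np.float32)); print('base',len(q),r,'med z',np.median(q[:,2]))
# edge line fits
ys=[];
for name,ax in (('left/right',1),('near/far',0)):
    o=1-ax
    bins=np.arange(q[:,o].min()+.015,q[:,o].max()-.015,.004); lo=[];hi=[];cs=[]
    for b in bins:
        s=q[(q[:,o]>b)&(q[:,o]<b+.004),ax]; lo.append(s.min());hi.append(s.max());cs.append(b+.002)
    for e in (lo,hi):
        p=np.polyfit(cs,e,1); res=np.array(e)-np.polyval(p,cs); g=abs(res)<.003; p=np.polyfit(np.array(cs)[g],np.array(e)[g],1); print(name,np.degrees(np.arctan(p[0])),np.polyval(p,np.mean(cs)),g.sum())
E
python3 fit.py | sed -n '/----/,$p'; python3 - <<'E'
from cell import arm; print(arm.observe()['clock'])
E
```

```text
----
[[     0      0    640    480 302330]
 [   201    171     64     83   4870]]
base 2970 ((603.390869140625, -66.34954071044922), (139.234375, 103.0967025756836), 1.0283876657485962) med z 0.013941999337497235
left/right -0.8910619418316434 -0.11656963566396701 22
left/right 1.9916358132484822 -0.01517875772201269 5
near/far -3.0336314817937193 0.5356467246619144 14
near/far -0.5806591541694386 0.6720345531156721 19
1.85
```

```bash
cat > s.py <<'E'
from h import *
np.set_printoptions(precision=4,suppress=True)
img=cv2.imread('pics/top0.png'); hsv=cv2.cvtColor(img,cv2.COLOR_BGR2HSV)
T,c=Tcam('top');K=c['camera_matrix']; out=[]
for (a,b) in [(83,49),(230,48),(229,248),(77,249)]:
    u0=a/2.9+180;v0=b/2.9+160
    y0,x0=int(v0)-6,int(u0)-6; p=img[y0:y0+13,x0:x0+13].astype(float); w=np.clip(p[...,1]-p[...,0]-40,0,None)
    v,u=np.mgrid[y0:y0+13,x0:x0+13]; u1=(u*w).sum()/w.sum(); v1=(v*w).sum()/w.sum()
    ray=T[:3,:3]@np.array([(u1-K[0,2])/K[0,0],-(v1-K[1,2])/K[1,1],-1]); X=T[:3,3]+ray*(.0145-T[2,3])/ray[2]; out.append(X); print(u0,v0,u1,v1,X)
o=np.array(out)[:,:2]
for i,j in ((0,1),(1,2),(3,2),(0,3)):
    e=o[j]-o[i]; print(np.linalg.norm(e),np.degrees(np.arctan2(e[1],e[0])))
print(o.mean(0))
E
python3 s.py
```

```text
208.6206896551724 176.89655172413794 207.96068548387098 176.5695564516129 [ 0.6611 -0.0242  0.0145]
259.3103448275862 176.55172413793105 259.1064278187566 176.48577449947314 [ 0.6626 -0.1085  0.0145]
258.9655172413793 245.51724137931035 258.5254562920269 245.21325648414987 [ 0.5466 -0.1105  0.0145]
206.55172413793105 245.86206896551724 206.2626641651032 245.5093808630394 [ 0.545  -0.0264  0.0145]
0.08423888659146367 -88.99617008936568
0.11599241344585744 -178.9977591239526
0.08412852704500755 -88.94140410387062
0.11607287685463387 -178.94326347329363
[ 0.6038 -0.0674]
```

```bash
cat >> h.py <<'E'
np.set_printoptions(precision=4,suppress=True)
SY=np.radians(-11.12); ZS=np.array([-np.sin(SY),np.cos(SY),0])   # stamp y dir
STAMP=np.array([.4535,-.2233,.012])
LY=np.radians(1.03); YL=np.array([-np.sin(LY),np.cos(LY),0])
NL=np.array([-.5*np.cos(LY),-.5*np.sin(LY),np.sqrt(.75)])
MOUTH=np.array([.5945,-.0673,.0862]); SLOT=MOUTH-.06*NL
def frame(x,z):
    x=x/np.linalg.norm(x); z=z-x*(x@z); z/=np.linalg.norm(z); return np.c_[x,np.cross(z,x),z]
def rel(Rt,pt,s=None):
    s=s or arm.observe(); R0=R.from_rotvec(s['ee_rot']).as_matrix()
    return R0.T@(np.asarray(pt)-s['position'])*1000, np.degrees(R.from_matrix(R0.T@Rt).as_rotvec())
E
python3 - <<'E'
from h import *
s=arm.observe(); R0=R.from_rotvec(s['ee_rot']).as_matrix(); print(R0)
for sg in (1,-1):
    Rt=frame(np.array([0,0,-1.]),sg*ZS); tcp=STAMP+[0,0,.125-.019]; print(sg,tcp,rel(Rt,tcp+[0,0,.12]))
    Rl=frame(-NL,sg*YL); tl=SLOT+NL*(.125-.019); print('slot',tl,rel(Rl,tl), np.degrees(R.from_matrix(Rt.T@Rl).as_rotvec()))
E
```

```text
[[ 0.0001 -0.9594  0.282 ]
 [ 0.0001  0.282   0.9594]
 [-1.     -0.      0.0001]]
1 [ 0.4535 -0.2233  0.118 ] (array([ -11.3017, -498.0953, -711.3712]), array([-5.2607,  0.0052,  0.0017]))
slot [ 0.5715 -0.0677  0.126 ] (array([ 100.6797, -567.4281, -528.8312]), array([-17.0111,  -4.5529, -29.7644])) [-11.8707  -3.1808 -29.8865]
-1 [ 0.4535 -0.2233  0.118 ] (array([ -11.3017, -498.0953, -711.3712]), array([174.7393,   0.0027,  -0.0079]))
slot [ 0.5715 -0.0677  0.126 ] (array([ 100.6797, -567.4281, -528.8312]), array([157.5027, -42.1993,   6.455 ])) [-11.8707   3.1808  29.8865]
```

{"method": "send_rows", "body": {
  "rows": [
    [[-15,-25,-25,0,0,0,100],[-30,-55,-58,0,0,0,100],[-45,-87,-91,0,0,0,100],[-55,-120,-125,0,0,0,100],[-55,-152,-159,0,0,0,100],[-55,-184,-193,-1,0,0,100],[-55,-216,-227,-2,0,0,100],[-55,-250,-262,-3,0,0,100]]
  ]
}}

```text
clock: 2.65
position: [0.3426, 0.2762, 0.2821]
ee_rot: [-1.036, 1.309, 1.037]
force: [0.7, 0.6, -0.1]
width: 0.999
```

```bash
python3 - <<'E'
from h import *
s=arm.observe(); print(s['clock'],s['position'],s['joints'],s['force'])
Rt=frame(np.array([0,0,-1.]),ZS); tcp=STAMP+[0,0,.125-.019]; print(rel(Rt,tcp+[0,0,.12],s))
E
```

```text
2.65 [0.3426 0.2762 0.2821] [-0.9685  0.0744  0.1824  1.9216 -0.0152  1.1459  0.5581] [ 0.7416  0.5751 -0.0629]
(array([  43.6386, -222.8887, -460.5826]), array([-2.1913,  0.0577,  0.0141]))
```

{"method": "send_rows", "body": {
  "rows": [
    [[0,-25,-41,0,0,0,100],[0,-50,-82,0,0,0,100],[0,-75,-123,0,0,0,100],[0,-100,-164,0,0,0,100],[0,-125,-205,-1,0,0,100],[0,-150,-246,-1,0,0,100],[0,-170,-289,-2,0,0,100],[0,-190,-333,-2,0,0,100]]
  ]
}}

```text
clock: 3.45
position: [0.4502, -0.092, 0.2821]
ee_rot: [-1.063, 1.295, 1.062]
force: [1.4, 0.7, 0.5]
width: 0.999
```

```bash
python3 - <<'E'
from h import *
s=arm.observe(); print(s['clock'],s['position'],s['joints'],s['force'])
Rt=frame(np.array([0,0,-1.]),ZS); tcp=STAMP+[0,0,.125-.019]; print(rel(Rt,tcp+[0,0,.09],s))
E
```

```text
3.45 [ 0.4502 -0.092   0.2821] [-0.4571  0.1043  0.6089  1.9079 -0.0659  1.1478  1.5496] [1.4147 0.7382 0.5042]
(array([  74.0377,  -28.9425, -128.1766]), array([-0.1942,  0.0308,  0.0575]))
```

{"method": "send_rows", "body": {
  "rows": [
    [[0,-8,-35,0,0,0,100],[5,-16,-75,0,0,0,100],[15,-26,-110,0,0,0,100],[30,-29,-128,0,0,0,100],[50,-29,-128,0,0,0,100],[70,-29,-128,0,0,0,100],[74,-29,-128,0,0,0,100],[74,-29,-128,0,0,0,100]]
  ]
}}

```text
clock: 4.25
position: [0.4529, -0.2212, 0.2076]
ee_rot: [-1.061, 1.297, 1.063]
force: [0.4, 0.3, -0.4]
width: 1.001
```

```bash
cat >> h.py <<'E'
def fish(X,T,c):
    K=c['camera_matrix']; p=(np.asarray(X)-T[:3,3])@T[:3,:3]; x,y,z=p[...,0],-p[...,1],-p[...,2]
    h=np.hypot(x,y); th=np.arctan2(h,z); f=K[0,0]
    return np.stack([K[0,2]+f*th*x/h,K[1,2]+f*th*y/h],-1)
def fcloud(d,T,c):
    K=c['camera_matrix']; v,u=np.mgrid[0:480,0:640]; a=(u-K[0,2])/K[0,0]; b=(v-K[1,2])/K[0,0]; th=np.hypot(a,b)+1e-9
    k=np.tan(th)/th; P=np.stack([a*k*d,-b*k*d,-d],-1); P[d<=0]=np.nan
    return P@T[:3,:3].T+T[:3,3]
E
python3 - <<'E'
from h import *
s=arm.observe(); print(s['clock'],s['position'],s['joints'],s['force'])
T,c=Tcam('wrist'); p,d=optics.get_image('wrist'); P=fcloud(d,T,c)
cv2.imwrite('pics/w1.png',p[:,:,::-1]); np.save('pics/w1.npy',P)
q=P.reshape(-1,3); q=q[(q[:,2]>.155)&(q[:,2]<.182)&(abs(q[:,0]-.4535)<.04)&(abs(q[:,1]+.2233)<.03)]
print(len(q),q.mean(0)); r=cv2.minAreaRect((q[q[:,2]>.165][:,:2]*1000).astype(np.float32)); print(r)
hx=np.array([np.cos(SY),np.sin(SY),0])
C=[STAMP+[0,0,.16]+a*hx*.023+b*ZS*.01 for a,b in ((1,1),(1,-1),(-1,-1),(-1,1))]; print(fish(C,T,c))
Rt=frame(np.array([0,0,-1.]),ZS); tcp=STAMP+[0,0,.127-.019]; print(rel(Rt,tcp,s))
im=p[:,:,::-1].copy(); cv2.polylines(im,[fish(C,T,c).astype(np.int32)],True,(0,0,255),1); cv2.imwrite('pics/w1o.png',im)
E
```

```text
4.25 [ 0.4529 -0.2212  0.2076] [-0.1902  0.2885  0.6849  1.928  -0.2154  0.9994  1.9643] [ 0.363   0.2917 -0.4343]
2791 [ 0.4507 -0.2241  0.1699]
((453.3587951660156, -224.80825805664062), (19.317216873168945, 45.77498245239258), 79.09991455078125)
[[336.2364 316.9724]
 [301.4576 317.1083]
 [299.5569 239.3326]
 [336.8517 239.1333]]
(array([87.5741, -1.1092, -1.9811]), array([-0.2573,  0.0029, -0.0628]))
```

View pics/w1o.png

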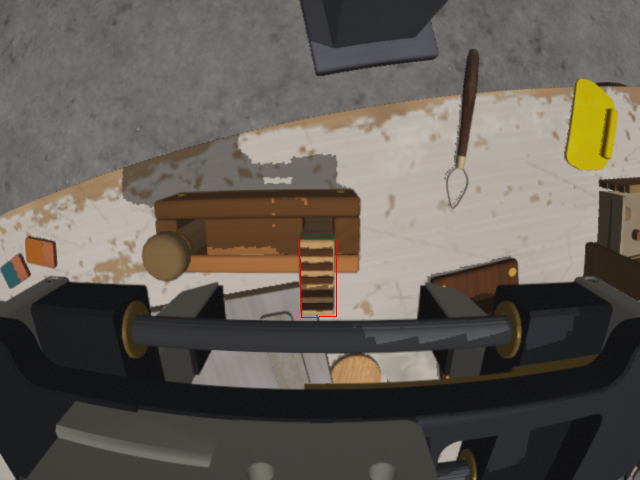

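{"method": "send_rows", "body": {
  "rows": [
    [[20,-1,-2,0,0,0,100],[42,-1,-2,0,0,0,100],[64,-1,-2,0,0,0,100],[82,-1,-2,0,0,0,60],[88,-1,-2,0,0,0,30],[88,-1,-2,0,0,0,0],[88,-1,-2,0,0,0,0],[88,-1,-2,0,0,0,0]]
  ],
  "grip_force": 50
}}

```text
clock: 5.1
position: [0.4545, -0.2238, 0.1208]
ee_rot: [-1.063, 1.295, 1.06]
force: [0.6, 0.1, -0.2]
width: 0.617
```

```bash
python3 - <<'E'
from h import *
s=arm.observe(); print(s['clock'],s['position'],s['joints'],s['force'],s['ft_torque'],s['width'])
E
```

```text
5.1 [ 0.4545 -0.2238  0.1208] [-0.1153  0.4099  0.6225  2.0236 -0.3292  0.8043  2.0714] [ 0.5861  0.1227 -0.2036] [-0.0042  0.051   0.015 ] 0.6167027344023464
```

Still closing (width 0.62, target is ≈0.22).

{"method": "send_rows", "body": {
  "rows": [
    [[0,0,0,0,0,0,0],[0,0,0,0,0,0,0],[0,0,0,0,0,0,0],[0,0,0,0,0,0,0],[0,0,0,0,0,0,0],[0,0,0,0,0,0,0],[0,0,0,0,0,0,0],[0,0,0,0,0,0,0]]
  ],
  "grip_force": 50
}}

```text
clock: 5.9
position: [0.4537, -0.2235, 0.1197]
ee_rot: [-1.062, 1.297, 1.062]
force: [-0.4, -0.6, 0.8]
width: 0.216
```

{"method": "send_rows", "body": {
  "rows": [
    [[-10,0,0,0,0,0,0],[-25,0,0,0,0,0,0],[-40,0,0,0,0,0,0],[-55,0,0,0,0,0,0],[-70,0,0,0,0,0,0],[-90,0,0,0,0,0,0],[-110,0,0,0,0,0,0],[-120,0,0,0,0,0,0]]
  ]
}}

```text
clock: 6.7
position: [0.4542, -0.224, 0.2418]
ee_rot: [-1.063, 1.295, 1.06]
force: [0.4, 0.0, -0.4]
width: 0.214
```

```bash
python3 - <<'E'
from h import *
s=arm.observe(); print(s['clock'],s['position'],s['joints'],s['force'],s['ft_torque'],s['width'])
Rl=frame(-NL,YL)
for h in (.0,.06,.10,.13): print(h,SLOT+NL*(.108+h),rel(Rl,SLOT+NL*(.108+h),s))
p,d=optics.get_image('scene'); cv2.imwrite('pics/s2.png',p[:,:,::-1])
E
```

```text
6.7 [ 0.4542 -0.224   0.2418] [-0.21    0.2517  0.7047  1.8781 -0.1851  1.0751  1.9393] [ 0.4144  0.0482 -0.3889] [-0.0184  0.0149  0.0709] 0.21430261114926868
0.0 [ 0.5705 -0.0677  0.1278] (array([114.1607, -82.8802, 176.1773]), array([-12.1408,  -3.2713, -29.7523]))
0.06 [ 0.5405 -0.0683  0.1797] (array([ 62.1334, -53.7014, 169.7157]), array([-12.1408,  -3.2713, -29.7523]))
0.1 [ 0.5205 -0.0686  0.2144] (array([ 27.4485, -34.2488, 165.408 ]), array([-12.1408,  -3.2713, -29.7523]))
0.13 [ 0.5055 -0.0689  0.2404] (array([  1.4348, -19.6594, 162.1772]), array([-12.1408,  -3.2713, -29.7523]))
```

View pics/s2.png

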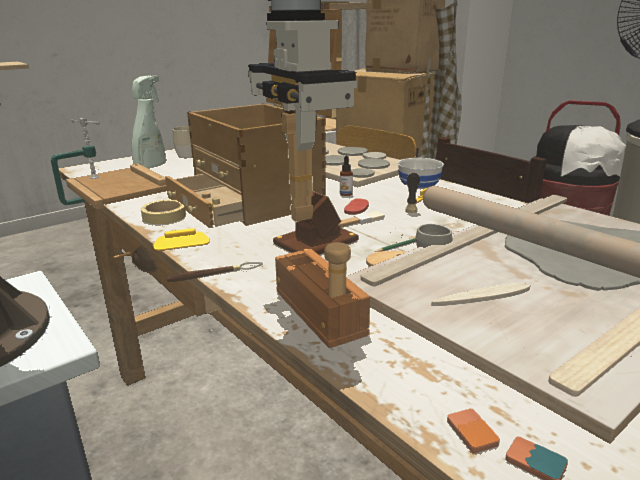

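{"method": "send_rows", "body": {
  "rows": [
    [[0,-3,20,-1.5,-0.4,-3.7,0],[0,-5,40,-3,-0.8,-7.4,0],[0,-8,61,-4.6,-1.2,-11.2,0],[0,-10,82,-6.1,-1.6,-14.9,0],[1,-13,102,-7.6,-2,-18.6,0],[1,-15,122,-9.1,-2.5,-22.3,0],[1,-18,142,-10.6,-2.9,-26,0],[1,-20,162,-12.1,-3.3,-29.8,0]]
  ]
}}

```text
clock: 7.55
position: [0.5051, -0.0677, 0.2385]
ee_rot: [-1.421, 0.801, 0.83]
force: [0.5, -0.9, -1.1]
width: 0.213
```

```bash
python3 - <<'E'
from h import *
s=arm.observe(); print(s['clock'],s['position'],s['joints'],s['force'],s['ft_torque'],s['width'])
Rl=frame(-NL,YL)
for h in (.0,.06,.065,.10,.13): print(h,SLOT+NL*(.108+h),rel(Rl,SLOT+NL*(.108+h),s))
T,c=Tcam('wrist'); p,d=optics.get_image('wrist'); P=fcloud(d,T,c); np.save('pics/w3.npy',P); cv2.imwrite('pics/w3.png',p[:,:,::-1])
p,d=optics.get_image('scene'); cv2.imwrite('pics/s3.png',cv2.resize(p[60:300,200:440,::-1],None,fx=2.5,fy=2.5))
p,d=optics.get_image('top'); cv2.imwrite('pics/t3.png',cv2.resize(p[120:320,130:380,::-1],None,fx=3,fy=3))
E
```

```text
7.55 [ 0.5051 -0.0677  0.2385] [-0.4639 -0.0564  0.5115  2.3012 -0.0291  0.3664  1.6682] [ 0.4632 -0.9215 -1.1387] [-0.0307  0.6276  0.0068] 0.21344659221111845
0.0 [ 0.5705 -0.0677  0.1278] (array([128.6271,  -1.1219,  -1.4963]), array([0.0138, 0.1076, 0.0618]))
0.06 [ 0.5405 -0.0683  0.1797] (array([68.6272, -1.1867, -1.3836]), array([0.0138, 0.1076, 0.0618]))
0.065 [ 0.538  -0.0683  0.1841] (array([63.6272, -1.1921, -1.3742]), array([0.0138, 0.1076, 0.0618]))
0.1 [ 0.5205 -0.0686  0.2144] (array([28.6273, -1.2298, -1.3085]), array([0.0138, 0.1076, 0.0618]))
0.13 [ 0.5055 -0.0689  0.2404] (array([-1.3726, -1.2622, -1.2522]), array([0.0138, 0.1076, 0.0618]))
```

View pics/w3.png

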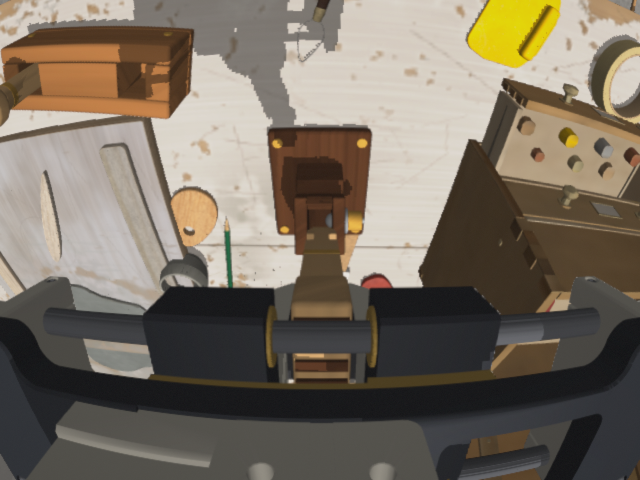

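View pics/s3.png

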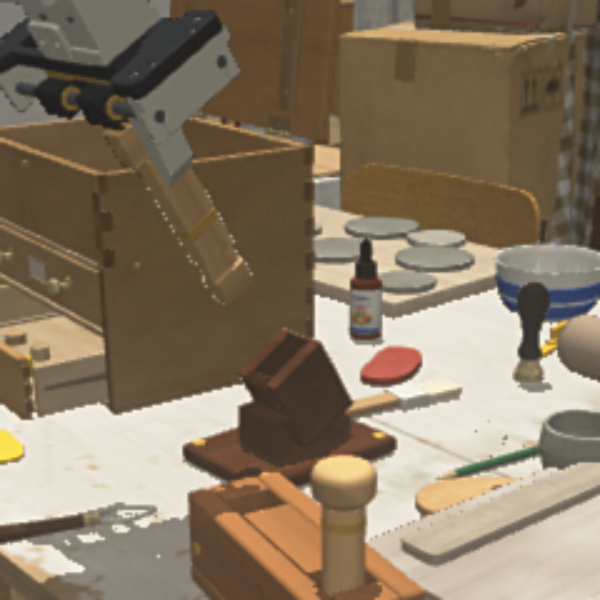

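View pics/t3.png

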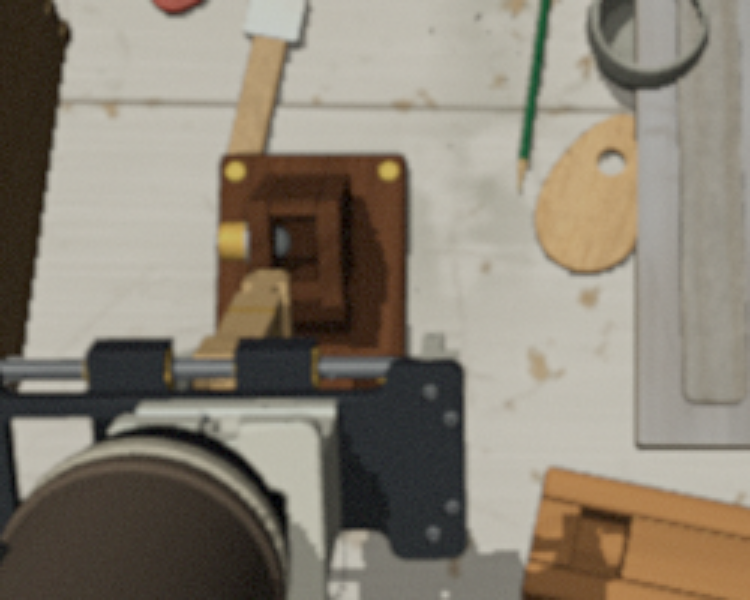

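```bash
cat > m.py <<'E'
from h import *
P=np.load('pics/w3.npy')
B=P.reshape(-1,3); q=B[(abs(B[:,0]-MOUTH[0])<.045)&(abs(B[:,1]-MOUTH[1])<.04)&(B[:,2]>.06)&(B[:,2]<.105)]
# mouth plane within
e=(q-MOUTH)@NL; print(len(q)); h,b=np.histogram(e,np.arange(-.012,.012,.001)); print(h)
M=q[abs(e-b[h.argmax()]-.0005)<.0025]; c=M.mean(0); n=np.linalg.svd(M-c,full_matrices=False)[2][2]; n*=np.sign(n[2]); print('n',n,'vs',NL)
X=np.cross(YL,NL); ab=np.c_[(M-MOUTH)@X,(M-MOUTH)@YL]*1000
print('off n',np.median((M-MOUTH)@NL)*1000, np.percentile(ab,[0,.5,2,98,99.5,100],axis=0)); print(cv2.minAreaRect(ab.astype(np.float32)))
# stamp in the tool frame
s=arm.observe(); R0=R.from_rotvec(s['ee_rot']).as_matrix(); t=(B-s['position'])@R0*1000
g=t[(abs(t[:,2])<20)&(abs(t[:,1])<30)&(t[:,0]>0)&(t[:,0]<125)]; print('stamp pts',len(g))
for a in range(0,125,12):
    k=g[(g[:,0]>=a)&(g[:,0]<a+12)]; 
    if len(k)>5: print(a,len(k),'y max face',np.percentile(k[:,1],[50,90]),'z',np.percentile(k[:,2],[1,99]))
print('foot extent',np.percentile(g[:,0],[98,99.5,100]))
T,c=Tcam('wrist')
im=cv2.imread('pics/w3.png')
for w,hh,col in ((.0275,.0235,(0,255,0)),(.0155,.0115,(0,0,255))):
    C=[MOUTH+a*X*w+b*YL*hh for a,b in ((1,1),(1,-1),(-1,-1),(-1,1))]; cv2.polylines(im,[np.round(fish(C,T,c)*8).astype(np.int32)],True,col,1,cv2.LINE_AA,3)
f=s['position']+R0[:,0]*.108
for d in (0,.012): 
    C=[f-R0[:,0]*d+a*R0[:,1]*.014+b*R0[:,2]*(.006 if d==0 else .01) for a,b in ((1,1),(1,-1),(-1,-1),(-1,1))]; cv2.polylines(im,[np.round(fish(C,T,c)*8).astype(np.int32)],True,(255,0,0),1,cv2.LINE_AA,3)
cv2.imwrite('pics/w3o.png',cv2.resize(im[120:320,240:420],None,fx=3,fy=3,interpolation=cv2.INTER_CUBIC))
E
python3 m.py
```

```text
2074
[  1   0   1   1  19  66  57  17  17  55 242 623 444 122  29   6   0   0
   0   0   0   0   0]
n [-0.4966 -0.0046  0.868 ] vs [-0.4999 -0.009   0.866 ]
off n -0.27461814347055763 [[-28.0056 -24.7988]
 [-27.8666 -24.5782]
 [-27.0257 -24.1572]
 [ 23.6791  22.3697]
 [ 25.5572  22.6803]
 [ 26.3111  22.811 ]]
((-0.8484020233154297, -1.0028324127197266), (54.27488708496094, 47.62896728515625), 0.05739346891641617)
stamp pts 1714
0 324 y max face [12.4707 12.7404] z [-10.4259   9.1464]
12 294 y max face [12.4187 12.7181] z [-10.4164   9.1264]
24 247 y max face [12.3623 12.6879] z [-10.5708   9.1802]
36 222 y max face [12.3869 12.8258] z [-10.4901   9.1808]
48 152 y max face [12.2686 12.4569] z [-10.1335   9.2236]
60 159 y max face [12.2055 12.5854] z [-10.0069   9.1725]
72 60 y max face [12.0072 12.2528] z [-5.3404  4.4812]
84 183 y max face [12.0319 12.3924] z [-10.2223   9.392 ]
96 70 y max face [11.9422 12.1083] z [-9.4777  7.8604]
foot extent [100.767  104.7576 109.3075]
```

View pics/w3o.png

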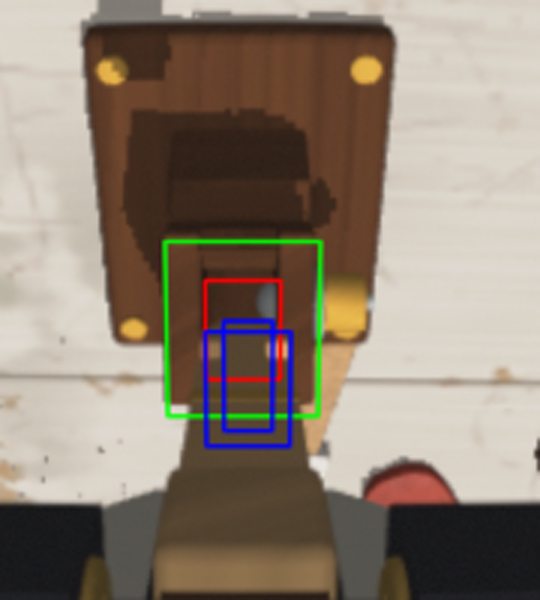

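```bash
cat > o.py <<'E'
from h import *
s=arm.observe(); R0=R.from_rotvec(s['ee_rot']).as_matrix(); X=np.cross(YL,NL)
im=cv2.imread('pics/s3.png')
def box(o,ex,ey,ez,w,h,z0,z1,col):
    pts=[[o+ex*a*w+ey*b*h+ez*z for a,b in ((1,1),(1,-1),(-1,-1),(-1,1))] for z in (z0,z1)]
    pp=[(proj(p,'scene')-[200,60])*2.5+.75 for p in pts]
    for p in pp: cv2.polylines(im,[np.round(p*8).astype(np.int32)],True,col,1,cv2.LINE_AA,3)
    for k in range(4): cv2.line(im,tuple(np.round(pp[0][k]*8).astype(int)),tuple(np.round(pp[1][k]*8).astype(int)),col,1,cv2.LINE_AA,3)
box(SLOT,X,YL,NL,.0275,.0235,.03,.06,(0,255,0)); box(SLOT,X,YL,NL,.0155,.0115,.06,.06,(0,0,255))
f=s['position']+R0[:,0]*.108
box(f,R0[:,1],R0[:,2],-R0[:,0],.014,.010,.012,.10,(255,0,0))
cv2.imwrite('pics/s3o.png',im)
E
python3 o.py
```

```text
(no output)
```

View pics/s3o.png

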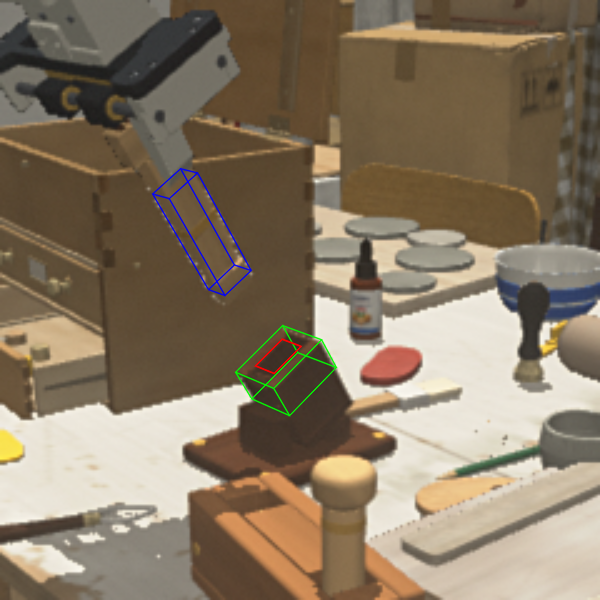

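```bash
python3 - <<'E'
import cv2
a=cv2.imread('pics/s3.png');b=cv2.imread('pics/s3o.png')
import numpy as np
f=lambda i:cv2.resize(i[150:430,130:350],None,fx=1.8,fy=1.8,interpolation=cv2.INTER_CUBIC)
cv2.imwrite('pics/s3z.png',np.hstack([f(a),f(b)]))
E
```

```text
(no output)
```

View pics/s3z.png

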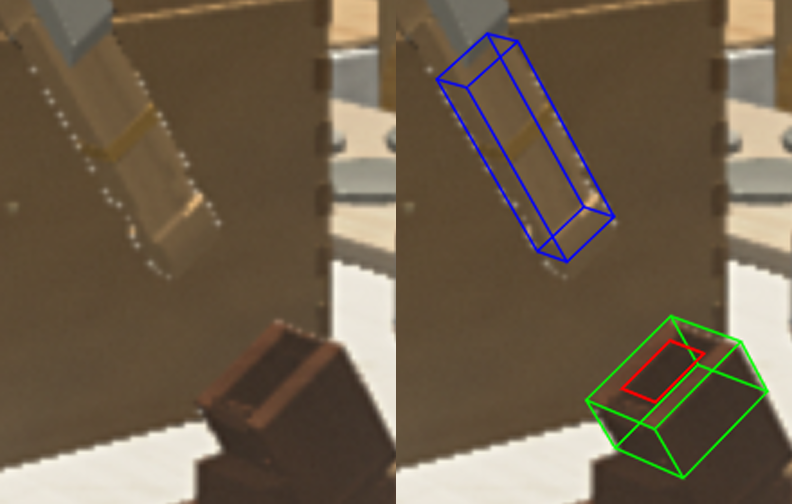

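{"method": "send_rows", "body": {
  "rows": [
    [[10,0,-1.5,0,0.1,0,0],[22,0,-1.8,0,0.1,0,0],[34,0,-1.8,0,0.1,0,0],[44,0,-1.8,0,0.1,0,0],[50,0,-1.8,0,0.1,0,0],[54,0,-1.8,0,0.1,0,0],[55,0,-1.8,0,0.1,0,0],[55,0,-1.8,0,0.1,0,0]]
  ]
}}

```text
clock: 8.5
position: [0.533, -0.0707, 0.191]
ee_rot: [-1.42, 0.807, 0.829]
force: [0.1, 0.3, -0.2]
width: 0.217
```

```bash
python3 - <<'E'
from h import *
s=arm.observe(); print(s['clock'],s['position'],s['joints'],s['force'],s['ft_torque'],s['width'])
Rl=frame(-NL,YL)
for h in (.0,.06,.07): print(h,SLOT+NL*(.108+h),rel(Rl,SLOT+NL*(.108+h),s))
T,c=Tcam('wrist'); p,d=optics.get_image('wrist'); P=fcloud(d,T,c); np.save('pics/w4.npy',P); cv2.imwrite('pics/w4.png',p[:,:,::-1])
p2,d=optics.get_image('scene'); cv2.imwrite('pics/s4.png',p2[:,:,::-1])
p3,d=optics.get_image('top'); cv2.imwrite('pics/t4.png',p3[:,:,::-1])
f=lambda p,u,v,w,h:cv2.resize(p[v:v+h,u:u+w,::-1],(390,390),interpolation=cv2.INTER_CUBIC)
cv2.imwrite('pics/c4.png',np.hstack([f(p,270,150,100,100),f(p2,270,140,80,80)]))
cv2.imwrite('pics/c4t.png',f(p3,180,150,90,90))
E
sed -i 's/w3/w4/g' m.py; python3 m.py
```

```text
8.5 [ 0.533  -0.0707  0.191 ] [-0.4058  0.0992  0.5112  2.3152 -0.4353  0.2411  2.0744] [ 0.053   0.2647 -0.2348] [-0.009   0.6329 -0.0082] 0.2174608277427321
0.0 [ 0.5705 -0.0677  0.1278] (array([73.5208, -1.1095,  2.3645]), array([-0.096 , -0.0899, -0.1205]))
0.06 [ 0.5405 -0.0683  0.1797] (array([13.521 , -0.9834,  2.2702]), array([-0.096 , -0.0899, -0.1205]))
0.07 [ 0.5355 -0.0684  0.1884] (array([ 3.521 , -0.9624,  2.2545]), array([-0.096 , -0.0899, -0.1205]))
2895
[ 25   2   1   1  23  92  82  38  43  71 301 844 634 115  45   9   0   0
   0   0   0   0   0]
n [-0.4958 -0.0089  0.8684] vs [-0.4999 -0.009   0.866 ]
off n -0.2154898530708973 [[-28.3204 -24.7061]
 [-28.1435 -24.399 ]
 [-27.4815 -24.0023]
 [ 24.4138  22.0307]
 [ 25.9963  22.4721]
 [ 26.5827  22.6713]]
((-0.8656826019287109, -0.9835033416748047), (47.39046859741211, 54.79168701171875), 89.83622741699219)
stamp pts 3161
0 309 y max face [14.0773 14.3968] z [-13.6639  10.8433]
12 306 y max face [14.0627 14.373 ] z [-11.0434   8.4848]
24 251 y max face [14.061  14.4057] z [-11.1978   8.5573]
36 223 y max face [14.1656 14.6017] z [-11.3499   8.496 ]
48 157 y max face [14.1047 14.3019] z [-10.7271   8.5667]
60 157 y max face [14.1564 14.4432] z [-10.6235   8.5703]
72 63 y max face [14.035 14.2  ] z [-5.9737  3.8246]
84 181 y max face [14.032  14.4384] z [-10.8871   8.7668]
96 69 y max face [14.0875 14.2305] z [-10.101   7.279]
108 71 y max face [22.2473 23.7986] z [-10.511   13.4754]
120 1374 y max face [10.4517 24.2972] z [-19.8581  19.8836]
foot extent [123.7344 124.6046 124.9838]
```

View pics/c4.png

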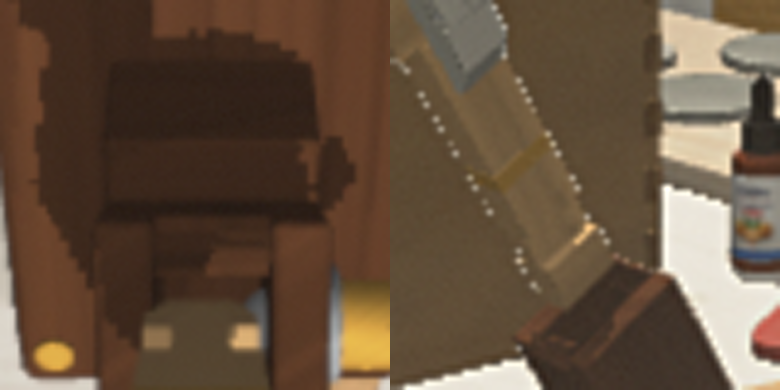

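View pics/c4t.png

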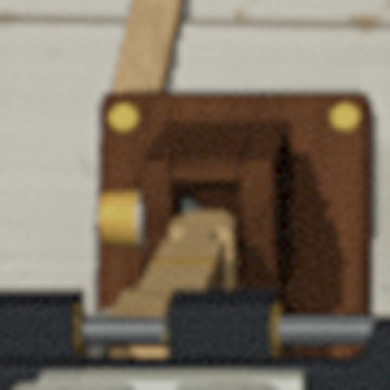

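View pics/w4o.png

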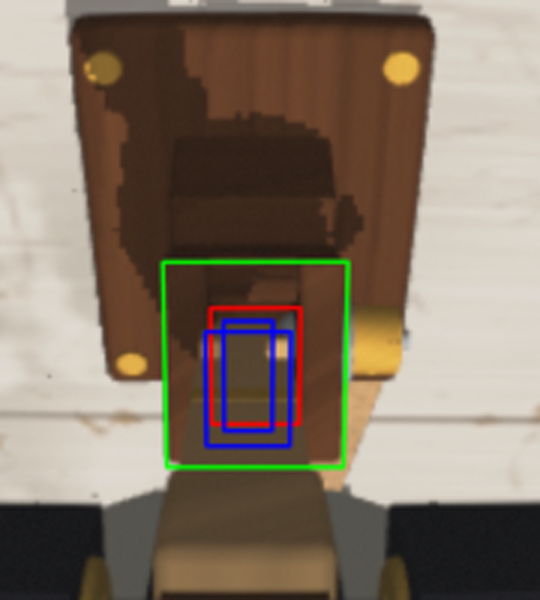

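```bash
cat > rel.py <<'E'
# everything in tool frame, from a wrist depth frame
from h import *
def analyse(d,tag):
    c=optics.get_calibration('wrist'); P=fcloud(d,np.array(c['T_tool_cam']),c)*1000
    B=P.reshape(-1,3); B=B[np.isfinite(B[:,0])]
    g=B[(abs(B[:,2])<13)&(abs(B[:,1])<20)&(B[:,0]>0)&(B[:,0]<112)]
    for a in range(0,110,15):
        k=g[(g[:,0]>=a)&(g[:,0]<a+15)]
        if len(k)>5: print(a,len(k),'y face',np.percentile(k[:,1],[50,90]),'z',np.percentile(k[:,2],[1,99]),np.percentile(k[:,2],[1,99]).mean())
    return B
E
python3 - <<'E'
from h import *
s=[arm.observe() for _ in range(3)]
for q in s: print(q['clock'],q['position'],q['ee_rot'])
T,c=Tcam('wrist'); p,d=optics.get_image('wrist'); np.save('pics/d5.npy',d)
for _ in range(2):
    q=arm.observe(); print(q['clock'],q['position'],q['ee_rot'])
from rel import analyse
B=analyse(d,'x')
# mouth plane in tool frame: x const
q=B[(abs(B[:,1])<40)&(abs(B[:,2])<40)&(B[:,0]>105)&(B[:,0]<140)]
h,b=np.histogram(q[:,0],np.arange(105,141,1)); print(dict(zip(b,h)))
pk=b[h.argmax()]+.5; M=q[abs(q[:,0]-pk)<3]; cc=M.mean(0); n=np.linalg.svd(M-cc,full_matrices=False)[2][0:3]; print('n',n[2],'x',np.median(M[:,0]))
print(np.percentile(M,[0,.5,2,98,99.5,100],axis=0)); print(cv2.minAreaRect(M[:,1:].astype(np.float32)))
E
```

```text
8.65 [ 0.5329 -0.0702  0.1913] [-1.4207  0.8058  0.8289]
8.65 [ 0.5329 -0.0702  0.1913] [-1.4207  0.8058  0.8289]
8.65 [ 0.5329 -0.0702  0.1913] [-1.4207  0.8058  0.8289]
8.7 [ 0.5328 -0.07    0.1913] [-1.4209  0.8055  0.8291]
8.7 [ 0.5328 -0.07    0.1913] [-1.4209  0.8055  0.8291]
0 390 y face [13.9028 14.2343] z [-10.4333   9.3291] -0.5520916653387111
15 376 y face [13.9618 14.2838] z [-10.6218   9.0082] -0.8068041475804852
30 297 y face [14.0321 14.3649] z [-10.6742   9.0525] -0.8108276837762869
45 182 y face [13.9638 14.19  ] z [-10.5694   9.0702] -0.7496395115206012
60 173 y face [14.0098 14.313 ] z [-10.12     9.0589] -0.5305617616464877
75 194 y face [13.6859 14.2645] z [-10.3188   9.2651] -0.526815186681346
90 100 y face [13.954  14.1464] z [-9.9765  8.7807] -0.5978736768698996
105 16 y face [13.6249 13.8503] z [-5.144   6.0263] 0.4411120471904848
{np.int64(105): np.int64(2), np.int64(106): np.int64(1), np.int64(107): np.int64(5), np.int64(108): np.int64(7), np.int64(109): np.int64(1), np.int64(110): np.int64(0), np.int64(111): np.int64(0), np.int64(112): np.int64(0), np.int6
[... 401 characters left out ...]
int64(127): np.int64(84), np.int64(128): np.int64(79), np.int64(129): np.int64(27), np.int64(130): np.int64(9), np.int64(131): np.int64(23), np.int64(132): np.int64(28), np.int64(133): np.int64(4), np.int64(134): np.int64(4), np.int64(135): np.int64(1), np.int64(136): np.int64(3), np.int64(137): np.int64(25), np.int64(138): np.int64(30), np.int64(139): np.int64(27)}
n [-1.     -0.0027 -0.0002] x 122.10504442385988
[[119.5009 -28.0722 -22.734 ]
 [119.6837 -26.102  -22.5427]
 [120.1068 -24.4588 -22.2385]
 [124.3183  26.2808  24.1006]
 [125.0315  26.9942  24.5362]
 [125.4784  27.4002  24.7418]]
((-0.3105030059814453, 0.970672607421875), (47.3702278137207, 55.391693115234375), 89.80733489990234)
```

{"method": "send_rows", "body": {
  "rows": [
    [[0,-0.3,1.6,0,0,0,0],[4,-0.3,1.6,0,0,0,0],[10,-0.3,1.6,0,0,0,0],[16,-0.3,1.6,0,0,0,0],[22,-0.3,1.6,0,0,0,0],[28,-0.3,1.6,0,0,0,0],[34,-0.3,1.6,0,0,0,0],[38,-0.3,1.6,0,0,0,0]]
  ]
}}

```text
clock: 9.5
position: [0.5521, -0.0677, 0.1581]
ee_rot: [-1.421, 0.805, 0.83]
force: [0.3, 0.0, -1.0]
width: 0.212
```

```bash
python3 - <<'E'
from h import *
s=arm.observe(); R0=R.from_rotvec(s['ee_rot']).as_matrix(); print(s['clock'],s['position'],s['ee_rot'],'F tool',R0.T@s['force'],s['ft_torque'],s['width'])
print('along',(s['position']-[.5328,-.07,.1913])@-NL*1000)
p,d=optics.get_image('wrist'); cv2.imwrite('pics/w6.png',p[:,:,::-1])
p2,d2=optics.get_image('scene')
f=lambda p,u,v,w,h:cv2.resize(p[v:v+h,u:u+w,::-1],(390,390),interpolation=cv2.INTER_CUBIC)
cv2.imwrite('pics/c6.png',np.hstack([f(p,270,170,110,110),f(p2,270,140,80,80)]))
from rel import analyse
B=analyse(d,'x')
q=B[(abs(B[:,1])<40)&(abs(B[:,2])<40)&(B[:,0]>70)&(B[:,0]<100)]
h,b=np.histogram(q[:,0],np.arange(70,101,1)); pk=b[h.argmax()]+.5; M=q[abs(q[:,0]-pk)<2]; print('mouth x',pk,cv2.minAreaRect(M[:,1:].astype(np.float32)))
E
```

```text
9.5 [ 0.5521 -0.0677  0.1581] [-1.4211  0.8054  0.8296] F tool [0.9979 0.2156 0.0391] [ 0.0051  0.6406 -0.009 ] 0.2115768358525282
along 38.42823079768949
0 390 y face [13.9183 14.251 ] z [-10.4231   8.971 ] -0.7260477923975044
15 371 y face [13.9413 14.2993] z [-10.6429   9.0716] -0.7856861738159493
30 297 y face [14.0516 14.4077] z [-10.6893   9.0773] -0.8060198795413029
45 182 y face [13.9877 14.2488] z [-10.337    9.0537] -0.6416436440827988
60 177 y face [14.0498 14.3127] z [-10.0657   9.0738] -0.49594303454958943
75 492 y face [14.0749 19.1364] z [-12.8932  12.6888] -0.10216039311748126
90 70 y face [14.0187 15.3344] z [-12.4396  10.5934] -0.9230874918636607
mouth x 83.5 ((2.7766990661621094, -1.2520465850830078), (47.1076545715332, 49.514400482177734), 89.6589126586914)
```

View pics/c6.png

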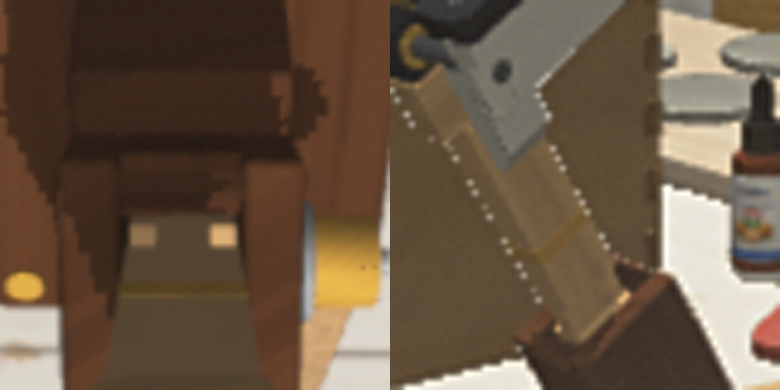

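{"method": "send_rows", "body": {
  "rows": [
    [[3,0,-0.4,0,0,0,0],[6,0,-0.5,0,0,0,0],[9,0,-0.5,0,0,0,0],[12,0,-0.5,0,0,0,0],[15,0,-0.5,0,0,0,0],[18,0,-0.5,0,0,0,0],[21,0,-0.5,0,0,0,0],[24,0,-0.5,0,0,0,0]]
  ],
  "grip_force": 60
}}

```text
clock: 10.4
position: [0.5644, -0.0692, 0.1378]
ee_rot: [-1.421, 0.806, 0.827]
force: [-4.0, -2.5, 7.3]
width: 0.215
```

```bash
cat > st.py <<'E'
from h import *
s=arm.observe(); R0=R.from_rotvec(s['ee_rot']).as_matrix(); print(s['clock'],s['position'],s['ee_rot'],'F tool',R0.T@s['force'],s['ft_torque'],s['width'])
print('along (0=h13.. start)',(s['position']-[.5521,-.0677,.1581])@-NL*1000, 'foot above floor est',(s['position']-SLOT)@NL*1000-108)
E
python3 st.py
```

```text
10.4 [ 0.5644 -0.0692  0.1378] [-1.4213  0.8058  0.8271] F tool [-8.3338 -0.1884 -2.4273] [-0.5469  0.6583 -0.2649] 0.2154538851103238
along (0=h13.. start) 23.662549427949603 foot above floor est 11.804846793635164
```

{"method": "send_rows", "body": {
  "rows": [
    [[2,0,0,0,0,0,0],[4,0,0,0,0,0,0],[6,0,0,0,0,0,0],[8,0,0,0,0,0,0],[9,0,0,0,0,0,0],[10,0,0,0,0,0,0],[10.5,0,0,0,0,0,0],[10.5,0,0,0,0,0,0]]
  ]
}}

```text
clock: 11.2
position: [0.5694, -0.068, 0.129]
ee_rot: [-1.421, 0.806, 0.831]
force: [1.5, -0.6, -2.1]
width: 0.214
```

```bash
python3 st.py; python3 - <<'E'
from h import *
p,d=optics.get_image('wrist'); np.save('pics/d7.npy',d)
p2,d2=optics.get_image('scene'); p3,_=optics.get_image('top')
f=lambda p,u,v,w,h:cv2.resize(p[v:v+h,u:u+w,::-1],(390,390),interpolation=cv2.INTER_CUBIC)
cv2.imwrite('pics/c7.png',np.hstack([f(p,270,170,110,110),f(p2,270,140,80,80)])); cv2.imwrite('pics/t7.png',p3[:,:,::-1])
from rel import analyse
B=analyse(d,'x')
q=B[(abs(B[:,1])<40)&(abs(B[:,2])<40)&(B[:,0]>30)&(B[:,0]<100)&(B[:,1]>16)]
h,b=np.histogram(q[:,0],np.arange(30,101,1)); pk=b[h.argmax()]+.5; M=q[abs(q[:,0]-pk)<2]; print('mouth x',pk,np.median(M[:,0]))
E
```

```text
11.2 [ 0.5694 -0.068   0.129 ] [-1.4209  0.8062  0.8312] F tool [ 2.6176 -0.2467 -0.648 ] [-0.2835  0.8081 -0.2276] 0.21402754353859446
along (0=h13.. start) 33.79061707014253 foot above floor est 1.6767791514422328
0 383 y face [13.9435 14.2957] z [-10.4633   9.0498] -0.7067382666266573
15 384 y face [13.9582 14.3183] z [-10.6279   9.0251] -0.8014058095683456
30 298 y face [14.0628 14.4764] z [-10.7548   8.9893] -0.8827285810526915
45 587 y face [14.2555 18.8784] z [-12.9411  12.7905] -0.07529962024077808
60 60 y face [12.7948 13.8461] z [-12.4445  10.8658] -0.7893758446339838
75 6 y face [7.9213 9.4139] z [10.8547 10.9245] 10.889596836697876
mouth x 49.5 49.79402866678277
```

View pics/c7.png

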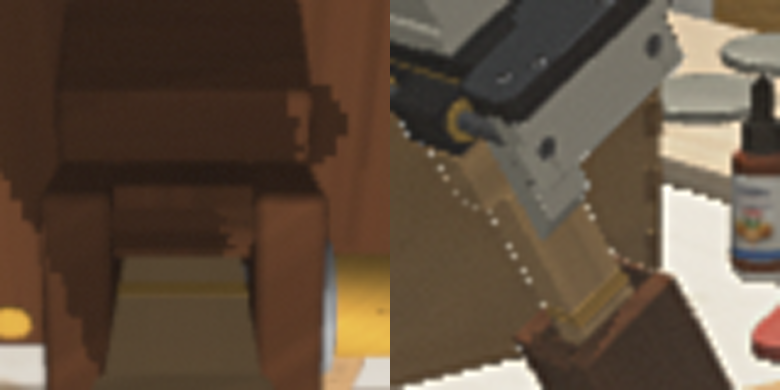

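{"method": "send_rows", "body": {
  "rows": [
    [[0.5,0,0,0,0,0,0],[1,0,0,0,0,0,0],[1.2,0,0,0,0,0,0],[1.5,0,0,0,0,0,0],[1.7,0,0,0,0,0,0],[2,0,0,0,0,0,0],[2,0,0,0,0,0,0],[2,0,0,0,0,0,0]]
  ]
}}

```text
clock: 12.15
position: [0.5706, -0.0682, 0.1281]
ee_rot: [-1.42, 0.807, 0.831]
force: [-0.4, 0.1, -1.2]
width: 0.217
```

```bash
python3 st.py
```

```text
12.15 [ 0.5706 -0.0682  0.1281] [-1.42    0.8073  0.8313] F tool [0.8417 0.8915 0.0928] [0.0368 0.6793 0.0012] 0.2170328619875537
along (0=h13.. start) 35.212974899337226 foot above floor est 0.254421322247552
```

Forces have gone near zero; push on until the floor is felt.

{"method": "send_rows", "body": {
  "rows": [
    [[0.3,0,0,0,0,0,0],[0.6,0,0,0,0,0,0],[0.9,0,0,0,0,0,0],[1.0,0,0,0,0,0,0],[1.2,0,0,0,0,0,0],[1.2,0,0,0,0,0,0],[1.2,0,0,0,0,0,0],[1.2,0,0,0,0,0,0]]
  ]
}}

```text
clock: 12.95
position: [0.5708, -0.0683, 0.1279]
ee_rot: [-1.419, 0.807, 0.832]
force: [-9.3, -0.3, 12.2]
width: 0.215
```

```bash
python3 st.py
```

```text
12.95 [ 0.5708 -0.0683  0.1279] [-1.4192  0.8073  0.8316] F tool [-15.1844   1.98    -0.1622] [0.118  1.2395 0.0288] 0.21522709121842945
along (0=h13.. start) 35.50354693301482 foot above floor est -0.03615071143005366
```

{"method": "send_rows", "body": {
  "rows": [
    [[0.3,0,0,0,0,0,0],[0,0,0,0,0,0,0],[-0.5,0,0,0,0,0,25],[-0.5,0,0,0,0,0,35],[-0.5,0,0,0,0,0,50],[-0.5,0,0,0,0,0,60],[-0.5,0,0,0,0,0,60],[-0.5,0,0,0,0,0,60]]
  ]
}}

```text
clock: 13.75
position: [0.5711, -0.0683, 0.1278]
ee_rot: [-1.42, 0.808, 0.832]
force: [-1.3, -0.3, -0.3]
width: 0.588
```

```bash
python3 st.py; python3 - <<'E'
from h import *
p,d=optics.get_image('wrist'); np.save('pics/d8.npy',d)
p2,d2=optics.get_image('scene')
f=lambda p,u,v,w,h:cv2.resize(p[v:v+h,u:u+w,::-1],(390,390),interpolation=cv2.INTER_CUBIC)
cv2.imwrite('pics/c8.png',np.hstack([f(p,230,170,200,200),f(p2,270,140,80,80)]))
from rel import analyse
B=analyse(d,'x')
q=B[(abs(B[:,1])<40)&(abs(B[:,2])<40)&(B[:,0]>30)&(B[:,0]<100)&(B[:,1]>16)]
h,b=np.histogram(q[:,0],np.arange(30,101,1)); pk=b[h.argmax()]+.5; M=q[abs(q[:,0]-pk)<2]; print('mouth x',pk,np.median(M[:,0]))
E
```

```text
13.75 [ 0.5711 -0.0683  0.1278] [-1.4197  0.8078  0.8319] F tool [-0.4223  1.2749 -0.3036] [0.0264 0.6296 0.0528] 0.5879550483102203
along (0=h13.. start) 35.68361282827128 foot above floor est -0.21621660668651543
15 206 y face [18.4757 18.9432] z [-10.5675   8.859 ] -0.85427223431416
30 237 y face [17.698  18.1289] z [-10.8293   8.8188] -1.0052510700628625
45 364 y face [16.8866 19.0564] z [-12.8932  12.9694] 0.038096818058939164
60 16 y face [11.8522 13.203 ] z [-12.0779  11.1563] -0.4608065713970779
mouth x 48.5 48.16539598947314
```

View pics/c8.png

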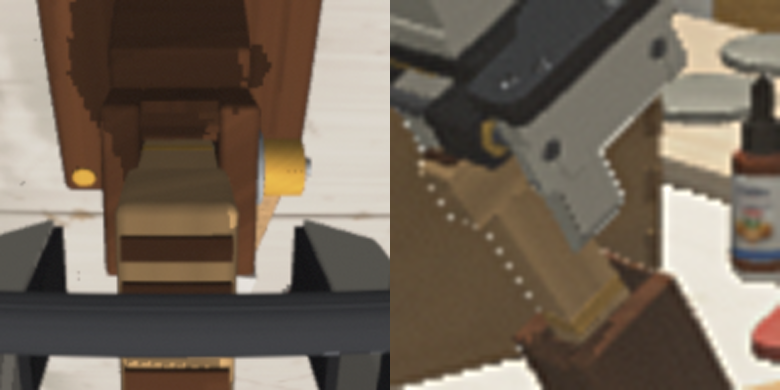

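{"method": "send_rows", "body": {
  "rows": [
    [[0,0,0,0,0,0,80],[-8,0,0,0,0,0,90],[-20,0,0,0,0,0,90],[-40,0,0,0,0,0,90],[-60,0,0,0,0,0,90],[-80,0,0,0,0,0,90],[-100,0,0,0,0,0,90],[-110,0,0,0,0,0,90]]
  ]
}}

```text
clock: 14.65
position: [0.5167, -0.0687, 0.2223]
ee_rot: [-1.419, 0.808, 0.833]
force: [-0.8, 1.2, 0.1]
width: 0.898
```

```bash
python3 - <<'E'
from h import *
s=arm.observe(); print(s['clock'],s['force'])
T,c=Tcam('wrist'); p,d=optics.get_image('wrist'); np.save('pics/w9.npy',fcloud(d,T,c)); cv2.imwrite('pics/w9.png',p[:,:,::-1])
p2,d2=optics.get_image('scene'); p3,d3=optics.get_image('top'); cv2.imwrite('pics/t9.png',p3[:,:,::-1]);cv2.imwrite('pics/s9.png',p2[:,:,::-1]);np.save('pics/dt9.npy',d3)
f=lambda p,u,v,w,h:cv2.resize(p[v:v+h,u:u+w,::-1],(390,390),interpolation=cv2.INTER_CUBIC)
cv2.imwrite('pics/c9.png',np.hstack([f(p,260,150,120,120),f(p2,260,170,110,110)]))
t0=cv2.imread('pics/top0.png')[:,:,::-1]
cv2.imwrite('pics/c9t.png',np.hstack([f(t0,190,170,80,80),f(p3,190,170,80,80)]))
E
```

```text
14.65 [-0.7648  1.1877  0.0601]
```

View pics/c9.png

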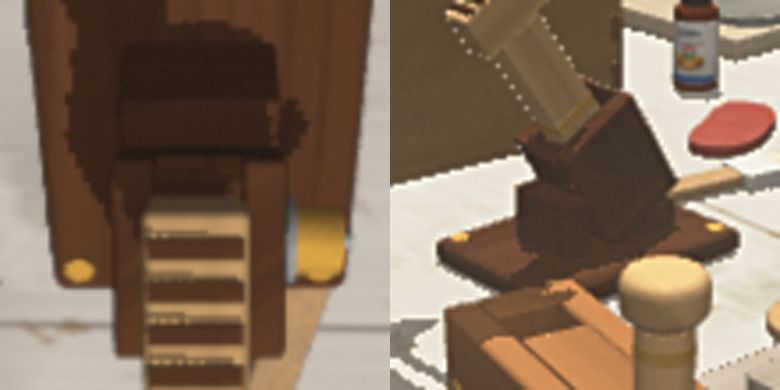

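View pics/c9t.png

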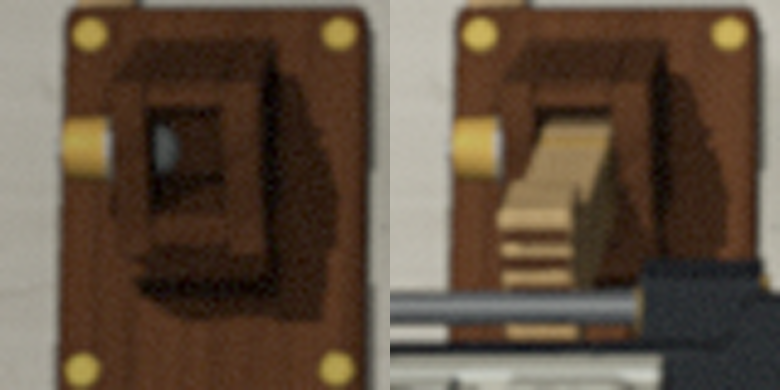

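```bash
python3 - <<'E'
import cv2,numpy as np
f=lambda n,u,v,w:cv2.resize(cv2.imread(n)[v:v+w,u:u+w],(260,260),interpolation=cv2.INTER_CUBIC)
from h import *
# barrel end location in each wrist picture
cv2.imwrite('pics/pin.png',np.hstack([f('pics/w3.png',330,195,45),f('pics/w4.png',340,210,45),f('pics/w9.png',330,195,45)]))
E
```

```text
(no output)
```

View pics/pin.png

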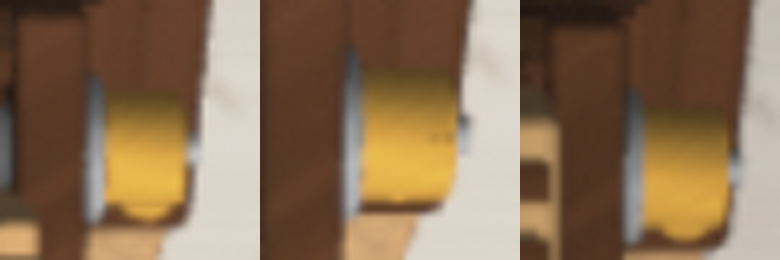

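```bash
python3 - <<'E'
from h import *
P=np.load('pics/w9.npy').reshape(-1,3); X=np.cross(YL,NL)
t=np.c_[(P-SLOT)@X,(P-SLOT)@YL,(P-SLOT)@NL]*1000; t=t[np.isfinite(t[:,0])]
k=t[(abs(t[:,0])<45)&(abs(t[:,1])<15)&(t[:,2]>148)&(t[:,2]<170)]; print(len(k),np.percentile(k,[1,50,99],axis=0)); 
print(np.histogram(k[:,2],np.arange(148,171,1))[0])
r=t[(abs(t[:,0])<32)&(abs(t[:,1])<28)&(abs(t[:,2]-60)<3)]; print('rim',len(r),np.median(r[:,2]))
A=np.c_[k[:,0],np.ones(len(k))]; top=k[k[:,2]>np.percentile(k[:,2],40)]
f=np.polyfit(top[:,0],top[:,2],1); print('slope deg',np.degrees(np.arctan(f[0])),'mid x',k[:,0].min(),k[:,0].max(),np.polyval(f,[-30,-8,14]))
sh=t[(abs(t[:,1])<8)&(t[:,2]>65)&(t[:,2]<125)&(t[:,0]<0)&(t[:,0]>-35)]
if len(sh)>20: print('face',np.polyfit(sh[:,2],sh[:,0],1),len(sh))
d=np.load('pics/dt9.npy'); Q=cloud(d,'top')[265:345,300:440].reshape(-1,3); Q=Q[(Q[:,2]>.115)&(Q[:,2]<.15)]; print('round top',len(Q),Q.mean(0))
E
```

```text
2454 [[-30.9753 -11.5637 151.0764]
 [-10.5012  -1.3587 159.0812]
 [ 13.5818   8.4012 161.9834]]
[  1  16   6   4   0   1  17  68 228 386 460 599 427 217  24   0   0   0
   0   0   0   0]
rim 1518 59.76190624537955
slope deg 1.2009181584599498 mid x -31.388628754179493 14.478319048481678 [159.4873 159.9485 160.4097]
round top 530 [ 0.4318 -0.33    0.1307]
```

```bash
python3 - <<'E'
from cell import arm
print(arm.sign_off())
E
```

```text
the job is handed in; nothing more can be done
None
```

The flat stamp is in the leaning holder with its foot on the slot's floor. I let go, backed the gripper about 110 mm clear and handed the job in at about 15 s on the clock.

**The push:** It took about 8 N as the shank went past the ball. The sideways force then fell to nothing and there was a slight inward pull, as the ball would give when it drops into the groove. After that the foot stopped firmly at the expected depth, with 15 N of push.

**Last checks:**
- **Depth:** the head top measured about 160 mm above the slot floor and the rim about 60 mm, which fits a stamp fully home to within about 1 mm.
- **Ball:** the barrel's pin looks the same as before insertion, so the ball is fully out.
- **Round stamp:** it is still standing in the drying stand.
- **Robot:** the wrist reads almost no force, and nothing touches the stamp.

**What disagreed:**
- **Lean after release:** the stamp tipped about 3° toward the robot when I let go, within the slot's play. I left it there; it could lift the centre of the foot by under 1 mm.
- **Camera offsets:** the cameras first differed by 1 to 3 mm on how the stamp lined up with the slot. I used the wrist camera's close-up measurement, and the stamp went in without resistance until it met the ball.

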